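Pop the push-to-open stationery box and swing its lid up

TASK

Open the stationery box with the green lid using the fingers only to push, without pinching or lifting anything: press the round white spot on its lid down until the catch lets go, take the fingers away so that the lid springs ajar by itself, then push the lid up and back until it stands fully open, upright or leaning back. Leave that box standing where it is, keep the orange-lidded box shut, and do not disturb the other things on the desk.

Things in the scene. Friction and masses are not known exactly. Their poses are not given: they have to be found in the camera images.
- green_box: White plastic stationery box, 130 (its x) by 85 (its y) by 75 mm high without lid, about 0.9 kg, standing loose on the desk. Origin: centre of its underside; z up. Its green push-to-open lid is hinged along the +x side and covers the whole top, with a shadow gap of 6 mm under it; the lid's free edge is on the -x side.
- green_lid (a joint): Hinge angle of the green lid, rad: 0 shut and latched (level), -0.04 pressed to its stop, 0.5 ajar, 1.57 upright, 1.75 open stop. About 5 N on the white spot presses it 4 mm down to the stop and unlatches it; let go, a spring pin lifts it to 0.5. Beyond that no spring: it stays where left and 1 N at its free edge swings it. Pressed down again it springs back ajar.
- green_pad (a point): Centre of the round white spot, 26 mm across, on top of the green lid, 105 mm from the hinge line and 20 mm from the free edge, midway across; it moves with the lid. 86 mm above the desk when shut.
- green_edge (a point): Middle of the green lid's free edge, 125 mm from the hinge line; the lid is 5 mm thick and 85 mm wide there; moves with the lid.
- green_hinge (a point): Middle of the green lid's hinge line, which runs along the box's y at 80 mm above the desk. The lid's mid-plane lies 3.5 mm above this line when shut.
- orange_box: The same box with an orange lid (same sizes and catch), to be left shut. Origin: centre of its underside.
- orange_lid (a joint): Hinge angle of the orange lid, rad, same meaning; 0 = shut and latched.
- mug: Red ceramic mug, 80 mm across, 92 mm high, handle towards its +y. Origin: centre of its underside.
- eraser: Yellow eraser, 24 by 52 by 13 mm, lying on the desk. Origin: centre of its underside.
- tape_dispenser: Steel tape dispenser, 55 by 130 by about 70 mm. Origin: centre of its underside.
- pen_holder: Clear acrylic pen holder, 72 mm across, 100 mm high, with pens up to 150 mm high. Origin: centre of its underside.

How it is judged (in metres and radians):
On the way, in this order (a step that is already met when the one before it is completed fails the run):
1. the green lid is pressed down past its catch (value of joint green_lid below -0.025 rad), for 0.05 s.
2. the green lid has sprung ajar by itself, with nothing touching its box (value of joint green_lid between 0.35 and 0.8 rad and contact force between each of the fingers, the arm and green_box below 0.2 N), for 0.2 s.
3. the green lid is pushed fully open (value of joint green_lid above 1.35 rad), for 0.2 s.
At the end, for the whole second after the job is handed in: The green lid stands still at more than 1.35 rad (77 degrees); its box is upright (within 0.05 rad) and within 20 mm of its start; the orange lid is shut (below 0.05 rad); the orange box, mug, eraser, tape dispenser and pen holder are within 15 mm of their starts (value of joint green_lid above 1.35 rad and velocity of joint green_lid between -0.05 and 0.05 rad/s and value of joint orange_lid below 0.05 rad and distance of green_box from where it was at the start of the episode below 0.02 m and angle between green_box's own z axis and vertical below 0.05 rad and distance of each of orange_box, mug, eraser, tape_dispenser, pen_holder from where it was at the start of the episode below 0.015 m); the robot touches nothing.
It fails at once if the green box is shoved more than 20 mm, lifted more than 8 mm or tipped more than 0.15 rad (distance of green_box from where it was at the start of the episode above 0.02 m or height (world z) of green_box above 0.008 m or angle between green_box's own z axis and vertical above 0.15 rad).
It fails at once if the orange lid is pressed or opened (value of joint orange_lid above 0.1 rad or value of joint orange_lid below -0.025 rad).
It fails at once if another thing on the desk is moved more than 15 mm or lifted (distance of any of orange_box, mug, eraser, tape_dispenser, pen_holder from where it was at the start of the episode above 0.015 m).
It also fails if it takes over 42 s, if anything falls off the work surface, if the arm or the gripper's body presses on something with over 40 N, if the wrist force passes 120 N, or if a joint passes its speed limit or range.

ROBOT

A 7-joint arm with a two-finger parallel gripper is mounted at the origin on the work surface. World frame = base frame: x ahead of the robot, y to its left, z up, the work surface at z = 0. Lengths are in m, angles in degrees, forces in N, time in s.
With the tool pointing down it reaches from about 0.425 to 0.875 m from the base axis. Payload 4.7 kg.
Tool frame: the origin (TCP) lies at the centre of the arm's flange, where the gripper is bolted on; the fingertips stand 182 mm ahead of it and the grasp point (between the pads) lies 164 mm ahead of it; z points along the fingers, x is the direction in which the jaws open and shut, and the axes are right-handed (so a half turn about z gives the same grasp; the last joint's range is limited). The gripper opens to 87 mm and grips with 3 to 60 N. Pads are 19 mm wide; open, the fingers measure 117 mm over their backs; the gripper's body (75 mm by 190 mm) begins 51 mm behind the grasp point.
Start: joints at [68.818, 18.392, -4.016, 83.108, 1.295, 78.541, -3.26], TCP at [0.243, -0.603, 0.405] pointing down, gripper open.
Joint ranges: [-163.93, 163.93], [-17.29, 119.83], [-79.2, 71.16], [3.27, 140.29], [-89.18, 269.18], [5.43, 117.66], [-154.24, 154.24]. Speed limits (degrees/s): [147.25, 147.25, 180, 180, 180, 180, 180].

INTERFACE

Orientations are given as [roll, pitch, yaw] about the fixed x, y, z axes, in that order (R = Rz(yaw) Ry(pitch) Rx(roll)).
In Python, from cell import env gives the robot as it stands. The module is installed in compiled form; this text tells all that it offers.
- The arm moves only by the tool carry_out, never from a script. Its argument "increments" is a list of rows, each a list of 5 numbers: the shift along the world's x, y, z in m, then the turn about the world's z in degrees, then the gripper's target within -1 to 1 (shut at 1, half-way at 0, fully open at -1). In form: [[dx, dy, dz, spin, jaw], ...]. A call has 1 to 20 rows; each row is the pose to reach, as a shift and turn from the pose commanded when the call began; what a row does not reach only later rows make up. A row lasts 1/10 s, in which the tool goes at most 50 mm and 8.59 degrees, less where a joint would pass 70% of its speed; a pose out of reach is approached as far as the arm can. A call with a gripper value outside its range is refused whole. The fingers move at their own pace and stop on an object; "grip_force" is the grip in N (left out, the last holds). Time passes only in rows, so rows that repeat a pose let the fingers close. It gives the time, the measured TCP pose, the force and the opening at its end, in the units of the state.
- env.get_obs(): the state, without advancing time (a new reading comes with each control period).
- env.read_camera(name): name is "side" or "top"; returns (picture, depth): 480x640x3 uint8, red, green, blue; 480x640 float32, m along the optical axis (not along the pixel's ray), 0 where there is no reading.
- env.get_calibration(name): a dict with "K" (3x3 intrinsics, pixels), "camera_from_world" (4x4, takes a point from world to camera coordinates). Camera axes: x right, y down, z forward; pixel columns grow to the right and rows downward; lengths in m; the calibration is good to about 2 mm. A picture is of the moment at which its call begins. get_calibration takes no time and is no camera call.
- env.sign_off(): hands the job in, once; it reports no verdict.
The state is a dict: "time_s": time; "qpos": joint angles; "joint_velocities": joint speeds; "effort": joint torques, N m; "tool_pos": TCP position; "tool_rot": TCP orientation; "force": force on the tool from outside, world axes, zero at the start; "wrist_torque": the same for the moment, N m; "grip_width": finger opening in m.
Only numpy, scipy, OpenCV 4.12 (cv2) and the standard library are available. Lean on these libraries where they do the work, as an engineer would, in place of code of your own. Each camera call takes 0.05 s, during which the arm holds its last target.

## Working session

There is one attempt and no reset: what is moved stays moved. The work goes in short steps, Python scripts to look and compute and a tool call to move; the robot and the scene stay as the last step left them, time stands still between calls to the robot, and variables do not carry over. Pictures are saved under pics/ and viewed, and the job is handed in when it is done.

Besides the shell and the picture viewer there is one more tool, called after ">>>" by a JSON object that holds its "fn" and its "kwargs", one argument or row to a line. carry_out: Moves the arm, as the interface text tells. Its arguments: {"type":"object","properties":{"increments":{"type":"array"},"grip_force":{"type":"number"}},"required":["increments"]}

```bash
mkdir -p pics
python3 - <<'E'
from cell import env
import cv2,numpy as np
o=env.get_obs()
print({k:np.round(v,3) for k,v in o.items()})
for n in("top","side"):
    p,d=env.read_camera(n); cv2.imwrite(f"pics/{n}0.png",p[:,:,::-1]); np.savez(f"{n}0.npz",p=p,d=d)
    c=env.get_calibration(n); print(n,c["K"],np.round(c["camera_from_world"],4))
E
```

```text
{'time_s': np.float64(0.0), 'qpos': array([68.818, 18.438, -4.016, 83.173,  1.295, 78.54 , -3.261]), 'joint_velocities': array([ 0.019, -0.012, -0.005, -0.025,  0.063, -0.02 , -0.075]), 'effort': array([-1.0000e-03, -4.9129e+01, -4.0400e-01, -3.1253e+01, -6.4000e-02,
        4.4000e-02,  0.0000e+00]), 'tool_pos': array([ 0.243, -0.603,  0.404]), 'tool_rot': array([ 1.79994e+02,  1.06000e-01, -6.80080e+01]), 'force': array([-0.405, -0.543, -0.064]), 'wrist_torque': array([ 0.028,  0.028, -0.017]), 'grip_width': np.float64(0.087)}
top [[602.40750588   0.         309.16694046]
 [  0.         602.40750588 245.16002393]
 [  0.           0.           1.        ]] [[-0.0158 -0.9999  0.0065 -0.0063]
 [-0.9749  0.014  -0.222   0.5922]
 [ 0.2219 -0.0099 -0.975   1.2941]
 [ 0.      0.      0.      1.    ]]
side [[459.01095651   0.         322.01819673]
 [  0.         459.01095651 232.5290262 ]
 [  0.           0.           1.        ]] [[-0.9638 -0.2662 -0.013   0.5785]
 [-0.1322  0.5199 -0.8439  0.14  ]
 [ 0.2314 -0.8117 -0.5363  1.2671]
 [ 0.      0.      0.      1.    ]]
```

View pics/top0.png

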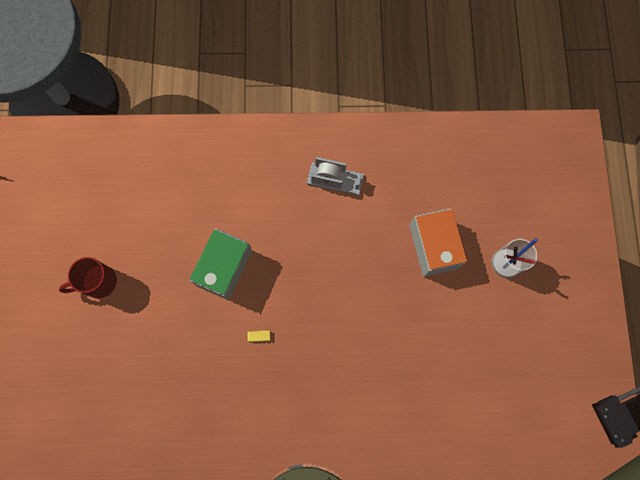

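View pics/side0.png

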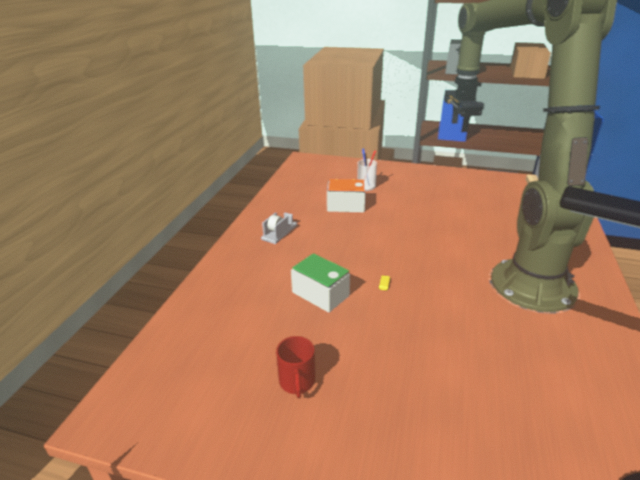

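The top view shows the green box with its pad at about (210,279) and free edge towards the robot. The eraser is at (259,337), the mug at (88,277). Next I measure the lid and pad.

```bash
cat > h.py <<'E'
import numpy as np,cv2
from cell import env
def ray(n,uv,z):
    c=env.get_calibration(n);K=c["K"];T=c["camera_from_world"];R=T[:3,:3];t=T[:3,3]
    uv=np.atleast_2d(uv).astype(float)
    d=(np.linalg.inv(K)@np.c_[uv,np.ones(len(uv))].T).T@R
    o=-R.T@t
    return o+d*((z-o[2])/d[:,2])[:,None]
def mask(p,lo,hi,roi=None):
    m=cv2.inRange(cv2.cvtColor(p,cv2.COLOR_RGB2HSV),lo,hi)
    if roi: q=np.zeros_like(m);a,b,c,d=roi;q[b:d,a:c]=m[b:d,a:c];m=q
    return m
E
python3 - <<'E'
from h import *
for n,roi in (("top",(170,210,270,310)),("side",(280,245,360,315))):
    p=np.load(n+"0.npz")["p"]
    g=mask(p,(50,100,50),(80,255,255),roi)
    c=max(cv2.findContours(g,0,1)[0],key=cv2.contourArea)
    q=cv2.approxPolyDP(cv2.convexHull(c),4,True)[:,0]
    print(n,q.tolist(),np.round(ray(n,q,.086),3).tolist())
    hull=np.zeros_like(g);cv2.fillConvexPoly(hull,cv2.convexHull(c),255)
    hull=cv2.erode(hull,np.ones((5,5)))
    w=hull&~g
    k,l,s,ce=cv2.connectedComponentsWithStats(w)
    i=1+np.argmax(s[1:,4]);print("pad",ce[i],s[i],ray(n,ce[i],.086))
    r=cv2.minAreaRect(np.round(ray(n,c[:,0],.086)[:,:2]*1000).astype(np.float32));print("rect",r)
p=np.load("top0.npz")["p"]
for nm,lo,hi,z in(("eraser",(22,150,120),(35,255,255),.013),):
    c=max(cv2.findContours(mask(p,lo,hi),0,1)[0],key=cv2.contourArea);print(nm,np.round(ray("top",cv2.boxPoints(cv2.minAreaRect(c)),z),3).tolist())
print("mug rim",ray("top",[[88,275]],.092),"handle",ray("top",[[62,287]],.06))
E
```

```text
top [[214, 230], [247, 244], [224, 293], [190, 279]] [[0.625, 0.197, 0.086], [0.592, 0.123, 0.086], [0.483, 0.173, 0.086], [0.515, 0.248, 0.086]]
pad [209.95384615 278.33846154] [204 272  13  13 130] [[0.51601517 0.20393589 0.086     ]]
rect ((554.1173706054688, 185.72329711914062), (83.91938781738281, 124.2900619506836), 65.85445404052734)
side [[294, 267], [315, 255], [347, 271], [327, 285]] [[0.62, 0.201, 0.086], [0.581, 0.135, 0.086], [0.482, 0.184, 0.086], [0.517, 0.252, 0.086]]
pad [332.50588235 274.07058824] [327 270  13   9  85] [[0.51451191 0.20537556 0.086     ]]
rect ((550.816650390625, 191.98065185546875), (81.20425415039062, 120.21434783935547), 65.05609893798828)
eraser [[0.406, 0.126, 0.013], [0.405, 0.079, 0.013], [0.383, 0.079, 0.013], [0.383, 0.126, 0.013]]
mug rim [[0.52628667 0.46935849 0.092     ]] handle [[0.5057925  0.53696817 0.06      ]]
```

>>> {"fn": "carry_out", "kwargs": {
  "increments": [
    [0.028, 0.04, 0, 6.7, 1],
    [0.057, 0.08, 0, 13.4, 1],
    [0.086, 0.12, 0, 20.1, 1],
    [0.115, 0.16, 0, 26.8, 1],
    [0.143, 0.2, 0, 33.5, 1],
    [0.172, 0.24, 0, 40.2, 1],
    [0.2, 0.28, 0, 46.9, 1],
    [0.23, 0.32, 0, 53.6, 1],
    [0.258, 0.36, 0, 60.3, 1],
    [0.285, 0.4, 0, 67, 1],
    [0.285, 0.44, 0, 73.7, 1],
    [0.285, 0.48, 0, 80.4, 1],
    [0.285, 0.52, 0, 87.1, 1],
    [0.28, 0.56, 0, 93.8, 1],
    [0.28, 0.6, 0, 100.5, 1],
    [0.275, 0.64, 0, 107.2, 1],
    [0.275, 0.68, 0, 113.9, 1],
    [0.272, 0.72, 0, 120.6, 1],
    [0.272, 0.765, 0, 127.3, 1],
    [0.272, 0.807, 0, 133.7, 1]
  ]
}}

```text
time_s: 2.1
tool_pos: [0.5148, 0.2059, 0.4047]
tool_rot: [180.0, 0.0, 65.9]
force: [0.5, -0.7, 0.3]
grip_width: 0.0007
```

>>> {"fn": "carry_out", "kwargs": {
  "increments": [
    [0, -0.002, -0.04, 0, 1],
    [0, -0.002, -0.08, 0, 1],
    [0, -0.002, -0.115, 0, 1],
    [0, -0.002, -0.128, 0, 1],
    [0, -0.002, -0.132, 0, 1],
    [0, -0.002, -0.135, 0, 1],
    [0, -0.002, -0.137, 0, 1],
    [0, -0.002, -0.138, 0, 1]
  ]
}}

```text
time_s: 2.9
tool_pos: [0.5161, 0.2026, 0.2684]
tool_rot: [179.9, -0.1, 65.7]
force: [-0.5, -0.1, 3.7]
grip_width: 0.0005
```

>>> {"fn": "carry_out", "kwargs": {
  "increments": [
    [0, 0, -0.002, 0, 1],
    [0, 0, -0.003, 0, 1],
    [0, 0, -0.004, 0, 1],
    [0, 0, -0.004, 0, 1]
  ]
}}

```text
time_s: 3.3
tool_pos: [0.516, 0.2027, 0.2641]
tool_rot: [179.9, -0.1, 65.7]
force: [-0.8, 0.5, 8.6]
grip_width: 0.0004
```

>>> {"fn": "carry_out", "kwargs": {
  "increments": [
    [0, 0, -0.001, 0, 1],
    [0, 0, -0.001, 0, 1],
    [0, 0, 0.04, 0, 1],
    [0, 0, 0.08, 0, 1],
    [0, 0, 0.11, 0, 1],
    [0, 0, 0.13, 0, 1],
    [0, 0, 0.13, 0, 1],
    [0, 0, 0.13, 0, 1],
    [0, 0, 0.13, 0, 1],
    [0, 0, 0.13, 0, 1]
  ]
}}

```text
time_s: 4.3
tool_pos: [0.5151, 0.2019, 0.3912]
tool_rot: [-179.9, 0.1, 65.7]
force: [0.3, -0.2, 0.6]
grip_width: 0.0003
```

Run:
```python
from h import *
p,d=env.read_camera("side"); cv2.imwrite("pics/side1.png",cv2.resize(p[180:360,220:460,::-1],None,fx=3,fy=3))
```

```text
(no output)
```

View pics/side1.png

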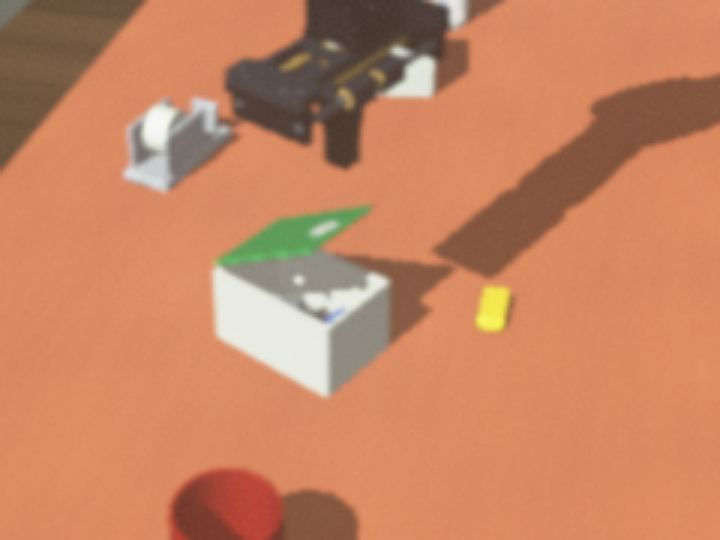

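The lid is ajar with the fingers clear of it: its edge is at (370,207) in the crop, and the box has not visibly moved. Next I back off, go down in front of the edge, and push.

>>> {"fn": "carry_out", "kwargs": {
  "increments": [
    [-0.02, 0.009, 0, 0, 1],
    [-0.041, 0.0185, 0, 0, 1],
    [-0.043, 0.019, -0.02, 0, 1],
    [-0.043, 0.019, -0.06, 0, 1],
    [-0.043, 0.019, -0.1, 0, 1],
    [-0.043, 0.019, -0.109, 0, 1],
    [-0.043, 0.019, -0.109, 0, 1]
  ]
}}

```text
time_s: 5.05
tool_pos: [0.4718, 0.221, 0.2825]
tool_rot: [-179.8, 0.1, 65.7]
force: [-0.4, -0.6, 1.3]
grip_width: 0.0005
```

Run:
```python
from h import *
p,d=env.read_camera("side"); cv2.imwrite("pics/side2.png",cv2.resize(p[180:360,220:460,::-1],None,fx=3,fy=3))
```

```text
(no output)
```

View pics/side2.png

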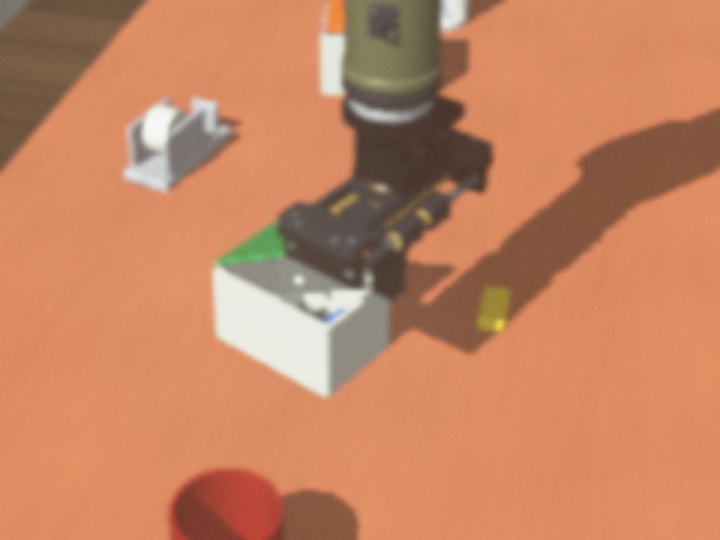

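>>> {"fn": "carry_out", "kwargs": {
  "increments": [
    [0.009, -0.004, 0, 0, 1],
    [0.018, -0.008, 0, 0, 1],
    [0.023, -0.01, 0, 0, 1],
    [0.027, -0.012, 0.002, 0, 1],
    [0.031, -0.014, 0.005, 0, 1],
    [0.034, -0.0155, 0.008, 0, 1],
    [0.038, -0.017, 0.011, 0, 1],
    [0.041, -0.0185, 0.014, 0, 1],
    [0.044, -0.02, 0.016, 0, 1],
    [0.047, -0.021, 0.018, 0, 1],
    [0.05, -0.0225, 0.02, 0, 1],
    [0.053, -0.024, 0.022, 0, 1],
    [0.055, -0.025, 0.024, 0, 1]
  ]
}}

```text
time_s: 6.4
tool_pos: [0.5263, 0.1974, 0.3083]
tool_rot: [-179.9, 0.0, 65.8]
force: [-4.3, 1.3, 3.3]
grip_width: 0.0008
```

Run:
```python
from h import *
p,d=env.read_camera("side"); cv2.imwrite("pics/side3.png",cv2.resize(p[180:360,220:460,::-1],None,fx=3,fy=3))
```

```text
(no output)
```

View pics/side3.png

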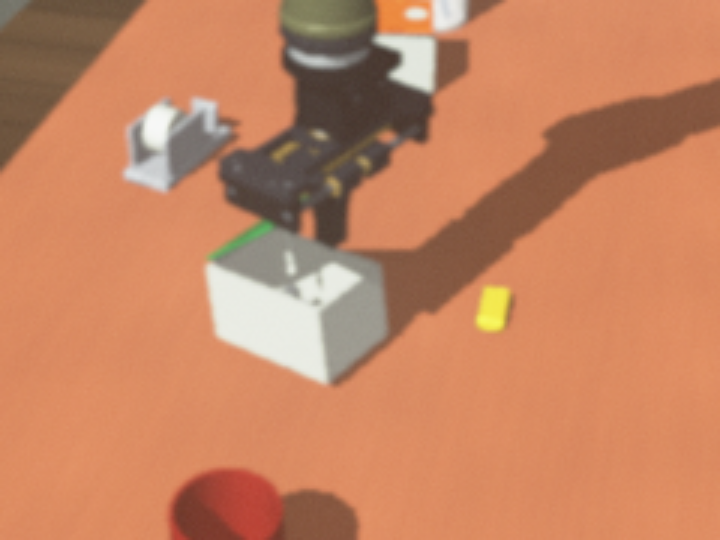

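The push is tipping the box: its front bottom corner went from (328,397) to (330,383). The edge is wedging on the finger, so I back off gently.

>>> {"fn": "carry_out", "kwargs": {
  "increments": [
    [-0.003, 0.0015, 0, 0, 1],
    [-0.006, 0.003, 0, 0, 1],
    [-0.009, 0.004, 0, 0, 1],
    [-0.013, 0.006, 0, 0, 1],
    [-0.018, 0.008, 0, 0, 1]
  ]
}}

```text
time_s: 6.95
tool_pos: [0.5091, 0.2042, 0.3077]
tool_rot: [180.0, -0.0, 65.7]
force: [-0.3, 0.3, -0.4]
grip_width: 0.0003
```

Run:
```python
from h import *
p,d=env.read_camera("side"); cv2.imwrite("pics/side4.png",cv2.resize(p[180:360,220:460,::-1],None,fx=3,fy=3))
```

```text
(no output)
```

View pics/side4.png

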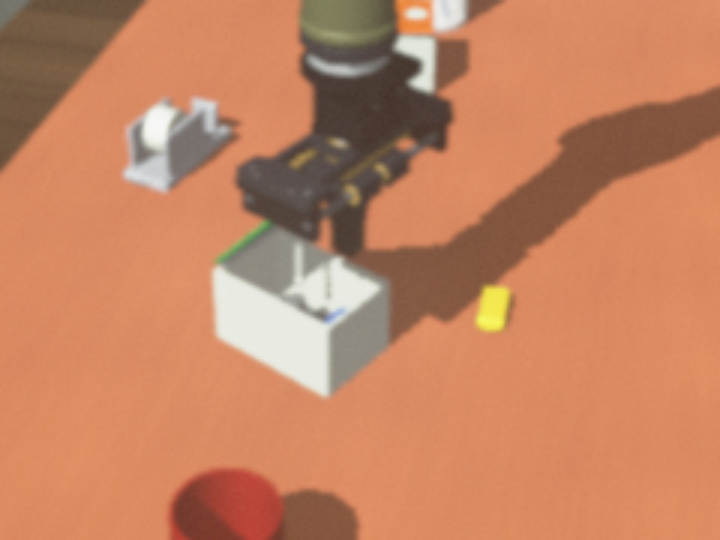

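Run:
```python
from h import *
c=env.get_calibration("side")
u=np.array([.911,-.411,0]);v=np.array([.411,.911,0]);h=np.array([.611,.160,.08])
for th in np.arange(.5,1.7,.1):
    P=[h+42.5e-3*v*s+L*(-np.cos(th)*u+np.sin(th)*np.array([0,0,1])) for s,L in((1,0.0),(1,.125),(-1,.125))]
    q=c["K"]@(c["camera_from_world"]@np.c_[P,np.ones(3)].T)[:3]
    q=(q[:2]/q[2]).T
    print(round(th,1),np.round((q-[220,180])*3).tolist())
```

```text
0.5 [[214.0, 263.0], [309.0, 255.0], [373.0, 208.0]]
0.6 [[214.0, 263.0], [303.0, 241.0], [367.0, 195.0]]
0.7 [[214.0, 263.0], [295.0, 228.0], [360.0, 182.0]]
0.8 [[214.0, 263.0], [287.0, 215.0], [352.0, 170.0]]
0.9 [[214.0, 263.0], [278.0, 202.0], [343.0, 158.0]]
1.0 [[214.0, 263.0], [268.0, 190.0], [334.0, 147.0]]
1.1 [[214.0, 263.0], [258.0, 179.0], [324.0, 136.0]]
1.2 [[214.0, 263.0], [247.0, 169.0], [314.0, 127.0]]
1.3 [[214.0, 263.0], [236.0, 160.0], [303.0, 119.0]]
1.4 [[214.0, 263.0], [225.0, 153.0], [292.0, 111.0]]
1.5 [[214.0, 263.0], [214.0, 146.0], [281.0, 105.0]]
1.6 [[214.0, 263.0], [203.0, 141.0], [270.0, 101.0]]
```

The box has settled back where it was (corner at (328,397)) and the lid is at about 0.8 rad. Next I push with the finger rising faster than the edge, so friction helps lift it.

>>> {"fn": "carry_out", "kwargs": {
  "increments": [
    [0, 0, -0.006, 0, 1],
    [0, 0, -0.012, 0, 1],
    [0.005, -0.002, -0.013, 0, 1],
    [0.008, -0.004, -0.013, 0, 1],
    [0.011, -0.005, -0.012, 0, 1],
    [0.0135, -0.006, -0.009, 0, 1],
    [0.016, -0.0072, -0.005, 0, 1],
    [0.0185, -0.0083, -0.001, 0, 1],
    [0.021, -0.0095, 0.004, 0, 1],
    [0.0235, -0.0106, 0.008, 0, 1],
    [0.0255, -0.0115, 0.012, 0, 1],
    [0.0275, -0.0125, 0.016, 0, 1]
  ]
}}

```text
time_s: 8.2
tool_pos: [0.537, 0.1917, 0.3242]
tool_rot: [180.0, -0.0, 65.7]
force: [-0.0, 0.5, 0.5]
grip_width: 0.0002
```

Run:
```python
from h import *
p,d=env.read_camera("side"); cv2.imwrite("pics/side5.png",cv2.resize(p[180:360,220:460,::-1],None,fx=3,fy=3))
```

```text
(no output)
```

View pics/side5.png

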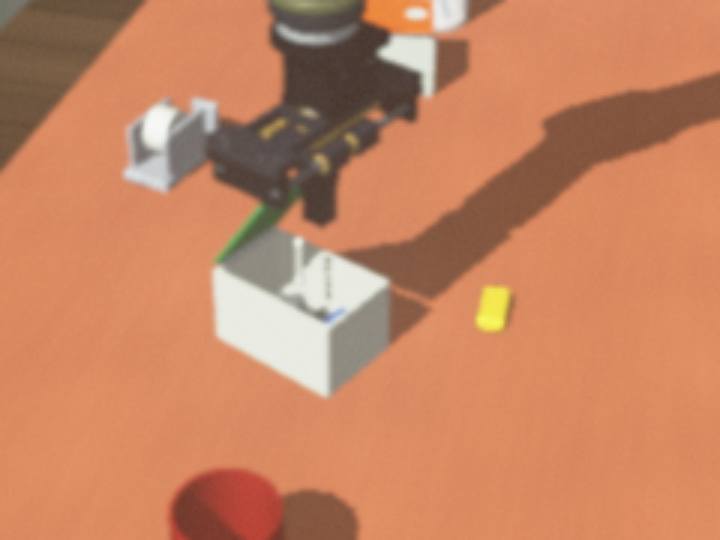

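>>> {"fn": "carry_out", "kwargs": {
  "increments": [
    [0.0025, -0.001, 0.002, 0, 1],
    [0.005, -0.002, 0.004, 0, 1],
    [0.0075, -0.0034, 0.006, 0, 1],
    [0.01, -0.0045, 0.008, 0, 1],
    [0.0125, -0.0056, 0.01, 0, 1],
    [0.015, -0.0068, 0.012, 0, 1],
    [0.0175, -0.008, 0.014, 0, 1],
    [0.02, -0.009, 0.016, 0, 1],
    [0.0225, -0.01, 0.018, 0, 1],
    [0.025, -0.0113, 0.02, 0, 1],
    [0.0275, -0.0124, 0.022, 0, 1],
    [0.03, -0.0135, 0.024, 0, 1]
  ]
}}

```text
time_s: 9.45
tool_pos: [0.5671, 0.1782, 0.348]
tool_rot: [180.0, -0.0, 65.7]
force: [-0.5, -0.4, 0.3]
grip_width: 0.0007
```

Run:
```python
from h import *
p,d=env.read_camera("side"); cv2.imwrite("pics/side6.png",cv2.resize(p[180:360,220:460,::-1],None,fx=3,fy=3))
```

```text
(no output)
```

View pics/side6.png

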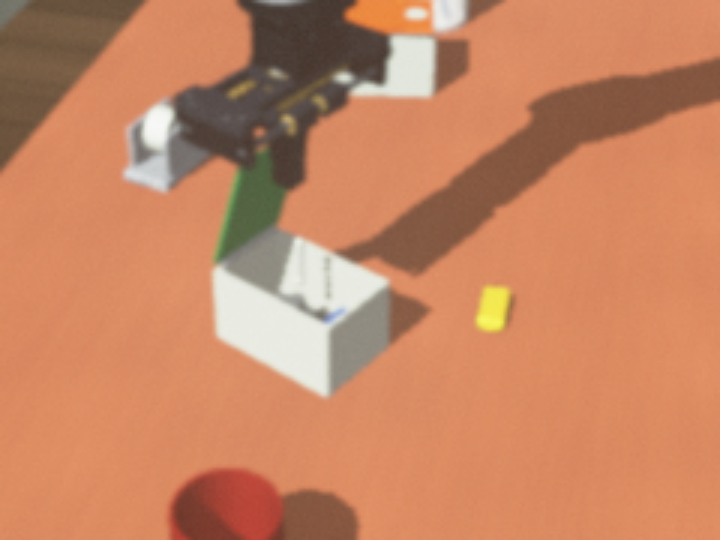

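>>> {"fn": "carry_out", "kwargs": {
  "increments": [
    [0.0025, -0.001, 0.001, 0, 1],
    [0.005, -0.002, 0.002, 0, 1],
    [0.0075, -0.0034, 0.003, 0, 1],
    [0.01, -0.0045, 0.004, 0, 1],
    [0.0125, -0.0056, 0.005, 0, 1],
    [0.015, -0.0068, 0.006, 0, 1],
    [0.0175, -0.008, 0.007, 0, 1],
    [0.02, -0.009, 0.008, 0, 1],
    [0.0225, -0.01, 0.009, 0, 1],
    [0.025, -0.0113, 0.01, 0, 1],
    [0.0275, -0.0124, 0.0105, 0, 1],
    [0.03, -0.0135, 0.011, 0, 1],
    [0.0325, -0.0147, 0.0115, 0, 1],
    [0.035, -0.0158, 0.012, 0, 1],
    [0.038, -0.0171, 0.012, 0, 1],
    [0.038, -0.0171, 0.012, 0, 1]
  ]
}}

```text
time_s: 11.1
tool_pos: [0.6054, 0.1608, 0.3598]
tool_rot: [180.0, -0.0, 65.7]
force: [0.9, -0.7, -0.0]
grip_width: 0.0004
```

Run:
```python
from h import *
p,d=env.read_camera("side"); cv2.imwrite("pics/side7.png",cv2.resize(p[180:360,220:460,::-1],None,fx=3,fy=3))
```

```text
(no output)
```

View pics/side7.png

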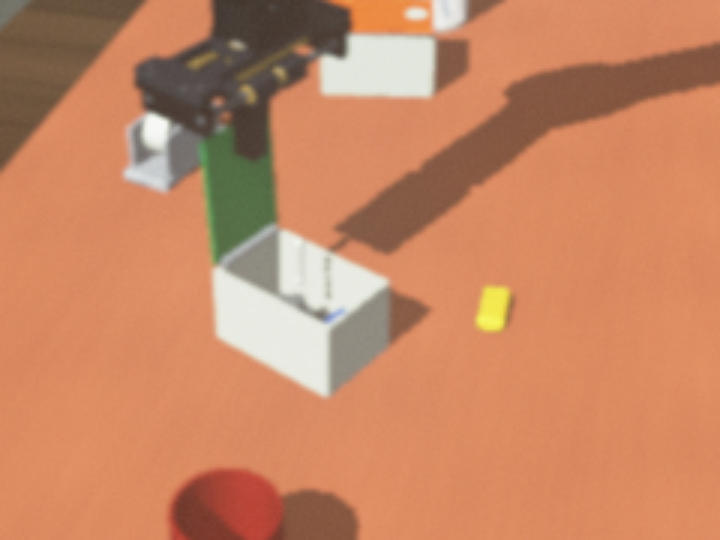

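The lid is just past upright, at about 1.6 rad, and the box is level. I retreat.

>>> {"fn": "carry_out", "kwargs": {
  "increments": [
    [-0.004, 0.002, 0, 0, 1],
    [-0.012, 0.0055, 0, 0, 1],
    [-0.03, 0.0135, 0, 0, 1],
    [-0.055, 0.025, 0, 0, 1],
    [-0.085, 0.038, 0.01, 0, 1],
    [-0.1, 0.045, 0.04, 0, 1],
    [-0.1, 0.045, 0.08, 0, 1],
    [-0.1, 0.045, 0.11, 0, 1],
    [-0.1, 0.045, 0.11, 0, 1],
    [-0.1, 0.045, 0.11, 0, 1]
  ]
}}

```text
time_s: 12.15
tool_pos: [0.5042, 0.2067, 0.4701]
tool_rot: [179.9, -0.0, 65.7]
force: [-0.6, -0.8, -0.9]
grip_width: -0.0002
```

Run:
```python
from h import *
p,d=env.read_camera("side"); a=cv2.resize(p[180:360,220:460,::-1],None,fx=2.5,fy=2.5)
p0=np.load("side0.npz")["p"]
t,_=env.read_camera("top"); 
cv2.imwrite("pics/side8.png",a);cv2.imwrite("pics/top8.png",t[:,:,::-1])
t0=np.load("top0.npz")["p"]
for nm,lo,hi in(("eraser",(22,150,120),(35,255,255)),("orange",(6,220,200),(14,255,255))):
  for x in(t0,t):
    m=mask(x,lo,hi,(150,120,560,380));M=cv2.moments(m,True);print(nm,M["m00"],M["m10"]/M["m00"],M["m01"]/M["m00"])
```

```text
eraser 225.0 258.37333333333333 335.7111111111111
eraser 222.0 258.42792792792795 335.64864864864865Traceback (most recent call last):
  File "<stdin>", line 9, in <module>
ZeroDivisionError: float division by zero
```

View pics/side8.png

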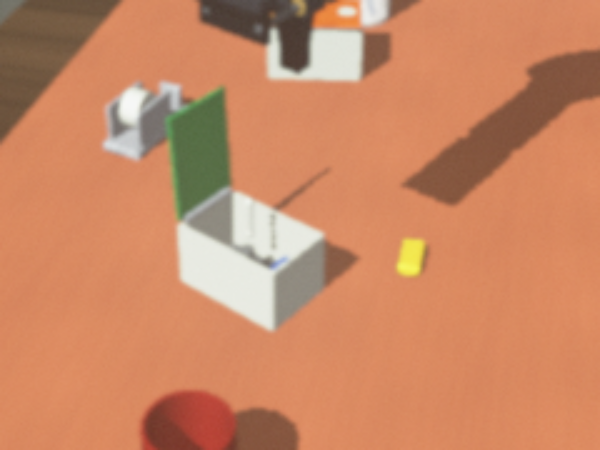

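View pics/top8.png

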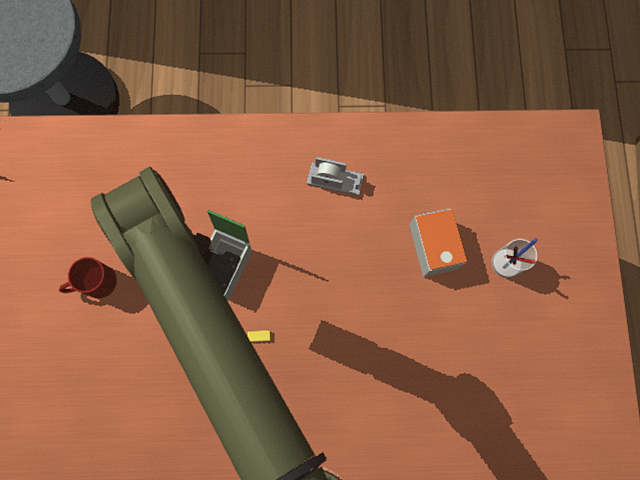

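The lid stands open: in the side view its top corners are at (168,118) and (225,90), about 1.6 rad. The other objects are unmoved and the fingers are clear, so I hand in.

```bash
python3 -c "
from cell import env
print(env.get_obs()['force']); print(env.sign_off())"
```

```text
[ 0.6214586   0.15171247 -0.35730735]
the job is handed in; nothing more can be done
None
```

I opened the green box using only pushes with the closed fingers and handed the job in at about 12 s. `sign_off` gives no verdict, so the result rests on my own image checks.

**What I did:**
- I pressed the white spot about 4 mm down, at roughly 9 N, then lifted the fingers away. The lid sprang ajar to about 0.5 rad.
- I then pushed the lid back by its free edge until it stood at about 1.6 rad, and moved the fingers clear.

**What went wrong:** on the first push the edge wedged against the finger and the box tipped briefly, by my rough estimate about 0.085 rad (the fail limit is 0.15). I backed off and the box settled back where it had been. I then finished with the finger rising faster than the edge, and the checks after each push showed no tipping and forces within about 1 N.

**Last checks:**
- **Green box:** in the side view the lid is open just past upright, and the box is level and in its starting place.
- **Orange box, mug, tape dispenser and pen holder:** these look unmoved by eye, and the orange lid is shut. My numeric check of the orange box failed because its colour mask matched nothing.
- **Eraser:** its measured position changed by less than 0.1 pixel.
- **Robot contact:** the fingers were clear of everything in the last pictures, and the force reading was within noise.

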